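# Roll the inlays home and park the roller on the pencil line

### The job

Two dark wooden inlay strips stand proud in the glued panel. Roll the wooden roller along the panel, never gripping or lifting it, onto the nearer inlay (the first it meets), press down on the roller with a steady 16 N or so (no less than 12, never above 20) until that inlay is fully home and keep the push on for a good second, then roll on and do the same to the second inlay, and finally roll on and leave the roller lying still, square on the pencil line at the far end. Only the roller may press the inlays, not the gripper, and leave everything else on the bench alone.

Things in the scene. Friction and masses are not known exactly. Their poses are not given: they have to be found in the camera images.
- panel: Light wooden panel lying flat and fixed on the bench, 260 (x) x 460 (y) mm; its top face is 20 to 32 mm above the bench, differing from job to job. Origin at the panel's centre, 20 mm below its top face. Its own y axis is the rolling direction: the roller starts near its -y end, then come the first inlay, the second and the pencil line towards +y.
- inlay_a_top (a point): First inlay: dark strip, 200 mm along the panel's x, 24 mm wide along its y; the point is the middle of its flat top. Starts 1 to 5 mm proud. Slides straight down in a stiff groove with about 10 N in all on it (the 3 N roller alone does not move it), 1 to 3 mm, to a hard stop: home. How deep the groove is can only be felt; home is 0 to 2.5 mm above the panel's face. Stays where pressed.
- inlay_b_top (a point): Second inlay, the same kind as the first (its own groove depth and height), about 80 to 150 mm further towards the panel's +y; the point is the middle of its flat top.
- line: Straight dark pencil line on the panel's top, 240 mm along the panel's x and 3 mm wide; origin at its middle, level with the panel's top face. Only a drawn mark.
- roller_center (a point): Centre of the loose wooden roller: a smooth waxed, slippery cylinder, 50 mm diameter, 150 mm long, about 0.3 kg, lying across the rolling direction. Its x axis is the roller's axis; y and z turn as it rolls. Centre 25 mm above the panel's face, up to 30 mm on a proud inlay. Rolls easily; rests by itself on the flat panel and on a proud inlay's flat top.
- pencil: Bystander: flat carpenter's pencil on the panel's edge near the robot (-x), 8 mm high.
- tin: Bystander: small wax tin, 50 mm across, 23 mm high, on the panel's far (+x) -y corner.
- glue: Bystander: white glue bottle, 160 mm high.
- screwdriver: Bystander: screwdriver on the bench.
- hammer: Bystander: hammer on the bench.
- tape: Bystander: roll of paper tape, 90 mm across, 25 mm high.
- offcut: Bystander: wooden offcut 90 x 45 x 30 mm.
- mug: Bystander: white mug, 90 mm high.
Things that resemble listed ones, but are neither listed nor needed, are in the scene too. What is shaped like the part that bears roller_center but blue, orange or pink is not meant.

How it is judged:
On the way, in this order (a step that is already met when the one before it is completed fails the run):
1. the roller lies over the first inlay and presses it fully home, pushed with 11 to 23 N for 0.8 s on end (value of joint inlay_a above 0.0025 m and y of roller_center in the frame of inlay_a_top between -0.018 and 0.018 m and contact force between the fingers and roller between 11 and 23 N), for 0.8 s.
2. the roller lies over the second inlay and presses it fully home, pushed with 11 to 23 N for 0.8 s on end (value of joint inlay_b above 0.0025 m and y of roller_center in the frame of inlay_b_top between -0.018 and 0.018 m and contact force between the fingers and roller between 11 and 23 N), for 0.8 s.
At the end, for the whole second after the job is handed in: Both inlays are fully home (within 1 mm of their hard stops); the roller lies on the panel released and still, its axis within 8 mm of the pencil line along its middle, square to within 0.12 rad, and centred across the panel within 50 mm (y of roller_center in the frame of line between -0.008 and 0.008 m and x of roller_center in the frame of line between -0.05 and 0.05 m and z of roller_center in the frame of line below 0.029 m and angle between the x axis of roller_center and the x axis of panel, either way round below 0.12 rad and linear speed of roller below 0.01 m/s and value of joint each of inlay_a, inlay_b above 0.0025 m); the robot touches nothing.
It fails at once if the roller is pushed or squeezed with more than 27 N (contact force between the fingers and roller above 27 N).
It fails at once if the roller is lifted (more than 10 mm above where it lies on a proud inlay) (z of roller_center in the frame of panel above 0.06 m).
It fails at once if the gripper presses an inlay directly (contact force between the fingers and inlay_a above 1 N or contact force between the fingers and inlay_b above 1 N).
It fails at once if a bystander is moved by more than 25 mm (distance of any of pencil, tin, glue, screwdriver, hammer, tape, offcut, mug from where it was at the start of the episode above 0.025 m).
It also fails if it takes over 72 s, if anything falls off the work surface, if the arm or the gripper's body presses on something with over 40 N, if the wrist force passes 120 N, or if a joint passes its speed limit or range.

### The arm

A 7-joint arm with a two-finger parallel gripper is mounted at the origin on the work surface. World frame = base frame: x ahead of the robot, y to its left, z up, the work surface at z = 0. Lengths are in m, angles in rad, forces in N, time in s.
With the tool pointing down it reaches from about 0.425 to 0.925 m from the base axis. Payload 6.8 kg.
Tool frame: the origin (TCP) lies at the very end of the fingers, on their centre line; the grasp point (between the pads) lies 19 mm behind it; y points along the fingers, z is the direction in which the jaws open and shut, and the axes are right-handed (so a half turn about y gives the same grasp; the last joint's range is limited). The gripper opens to 85 mm and grips with 20 to 120 N. Pads are 22 mm wide; open, the fingers measure 114 mm over their backs; the gripper's body (76 mm by 85 mm) begins 54 mm behind the grasp point. The pads swing forward as they close: fully open they stand 13 mm farther back than shut.
Start: joints at [-1.209, 0.477, 0.022, 1.555, -0.011, 1.109, -0.083], TCP at [0.306, 0.602, 0.231] pointing down, gripper open.
Joint ranges: [-2.96, 2.96], [-0.34, 2.1], [-1.41, 1.46], [0.24, 2.44], [-1.37, 4.51], [0.17, 1.92], [-2.96, 2.96]. Speed limits (rad/s): [2.39, 2.39, 3.14, 3.14, 3.14, 3.14, 3.14].

### API

Orientations are given as a rotation vector (axis times angle).
In Python, from bench import r gives the robot as it stands.
- The arm moves only by the tool drive_tool, never from a script. Its argument "series" is a list of rows, each a list of 7 numbers: the shift along the tool's x, y, z in mm, then the turn, a rotation vector about the tool's x, y, z in degrees, then the finger opening in mm, from 0 to 85.4. In form: [[tx, ty, tz, wx, wy, wz, grip], ...]. A call has 1 to 5 rows; each row is the pose to reach, as a shift and turn from the pose measured when the call began, along the tool's axes at that moment; what a row does not reach only later rows make up. A row lasts 1/10 s, in which the tool goes at most 50 mm and 8.59 degrees, less where a joint would pass 70% of its speed; a pose out of reach is approached as far as the arm can. A call with a gripper value outside its range is refused whole. The fingers move at their own pace and stop on an object; "squeeze" is the grip in N (left out, the last holds). Time passes only in rows, so rows that repeat a pose let the fingers close. It gives the time, the measured TCP pose, the force and the opening at its end, in the units of the state.
- r.get_obs(): the state, without advancing time (a new reading comes with each control period).
- r.grab_frame(name): name is "side" or "top"; returns a dict with "frame" (384x512x3 uint8, blue, green, red), "intrinsics" (3x3 intrinsics, pixels), "rvec" (rotation vector, rad) and "tvec" (3), from world to camera coordinates, as OpenCV has them. Camera axes: x right, y down, z forward; pixel columns grow to the right and rows downward; lengths in m; the calibration is good to about 2 mm. A picture is of the moment at which its call begins. There is no depth.
- r.hand_in(): hands the job in, once; it reports no verdict.
The state is a dict: "clock": time; "joints": joint angles; "qvel": joint speeds; "tau": joint torques, N m; "tcp_pos": TCP position; "orientation": TCP orientation; "contact_force": force on the tool from outside, world axes, zero at the start; "moment": the same for the moment, N m; "grip_width": finger opening in m.
Only numpy, scipy, OpenCV 4.12 (cv2) and the standard library are available. Lean on these libraries where they do the work, as an engineer would, in place of code of your own. Each camera call takes 0.05 s, during which the arm holds its last target.

## Working session

There is one attempt and no reset: what is moved stays moved. The work goes in short steps, Python scripts to look and compute and a tool call to move; the robot and the scene stay as the last step left them, time stands still between calls to the robot, and variables do not carry over. Pictures are saved under pics/ and viewed, and the job is handed in when it is done.

Besides the shell and the picture viewer there is one more tool, called after "Request:" as a command line: name --pt "numbers of a row" for each row, then --argument value for the rest. drive_tool: Moves the arm, as the interface text tells. Its arguments: {"type":"object","properties":{"series":{"type":"array","items":{"type":"array","items":{"type":"number"}}},"squeeze":{"type":"number"}},"required":["series"]}

```bash
mkdir -p pics; ls; cat > h.py <<'E'
import numpy as np, cv2
from bench import r
def grab(n,fn):
    d=r.grab_frame(n); cv2.imwrite('pics/'+fn+'.png',d['frame']); np.savez('pics/'+fn+'.npz',K=d['intrinsics'],rvec=d['rvec'],tvec=d['tvec']); return d
def load(fn):
    z=np.load('pics/'+fn+'.npz'); return z['K'],cv2.Rodrigues(z['rvec'])[0],z['tvec'].ravel()
def onz(fn,uv,z):
    K,R,t=load(fn); d=R.T@np.linalg.inv(K)@np.array([uv[0],uv[1],1.]); c=-R.T@t; return c+d*(z-c[2])/d[2]
def proj(fn,p):
    K,R,t=load(fn); q=K@(R@np.array(p,float)+t); return q[:2]/q[2]
def crop(fn,x0,y0,x1,y1,s,out):
    im=cv2.imread('pics/'+fn+'.png')[y0:y1,x0:x1]; cv2.imwrite('pics/'+out+'.png',cv2.resize(im,None,fx=s,fy=s,interpolation=cv2.INTER_CUBIC))
E
python3 - <<'E'
from h import *
for n in ('side','top'):
    d=grab(n,n+'0'); K,R,t=load(n+'0'); print(n,-R.T@t,K[0,0])
o=r.get_obs(); print({k:np.round(v,4) for k,v in o.items()})
from scipy.spatial.transform import Rotation as Q
print(Q.from_rotvec(o['orientation']).as_matrix().round(3))
E
```

```text
pics
side [-0.04874921  1.05064282  0.94030278] 389.6770450893841
top [ 0.25245656 -0.06474296  1.32190713] 435.9108648403807
{'clock': np.float64(0.1), 'joints': array([-1.2091,  0.4777,  0.0223,  1.5563, -0.0115,  1.1093, -0.0831]), 'qvel': array([-0.0012, -0.001 ,  0.0018, -0.0015, -0.0004,  0.002 ,  0.0001]), 'tau': array([ 4.70000e-03, -5.97753e+01,  1.61390e+00, -2.81953e+01,
        1.29000e-02,  5.10000e-03, -0.00000e+00]), 'tcp_pos': array([0.3053, 0.6014, 0.2304]), 'orientation': array([-1.5409,  0.3686, -0.3682]), 'contact_force': array([ 0.0953, -0.069 , -0.3105]), 'moment': array([ 0.0245,  0.055 , -0.0133]), 'grip_width': np.float64(0.0853)}
[[ 0.892 -0.001  0.453]
 [-0.453 -0.002  0.892]
 [ 0.    -1.    -0.002]]
```

View pics/side0.png

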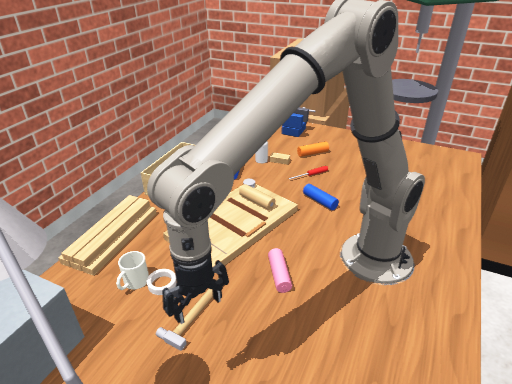

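View pics/top0.png

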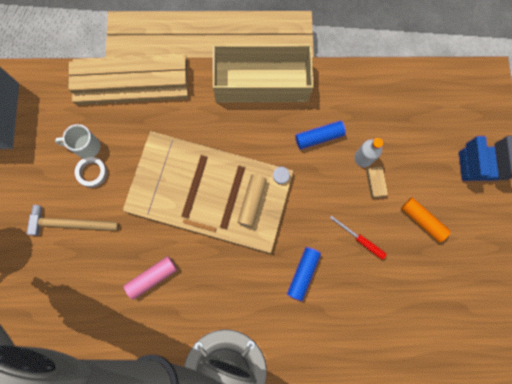

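The top view shows the panel with corners near (152,133), (292,170), (271,251) and (124,209). The tan roller is at (253,201), the inlays at (232,197) and (195,187), and the line at (160,177). The pink, orange and blue cylinders are decoys: only the tan wooden one on the panel fits. I'll enlarge to confirm.

```bash
python3 - <<'E'
from h import *
crop('top0',115,125,305,260,4,'tc'); crop('side0',155,165,315,285,5,'sc')
E
```

```text
(no output)
```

View pics/tc.png

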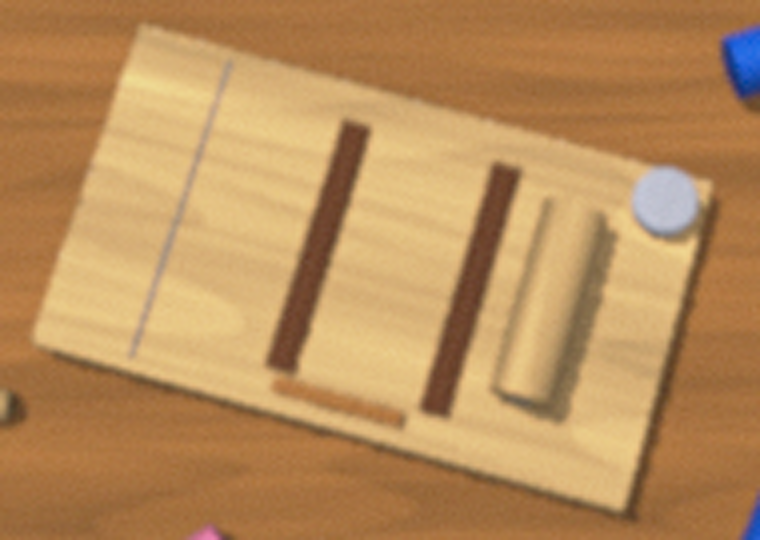

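View pics/sc.png

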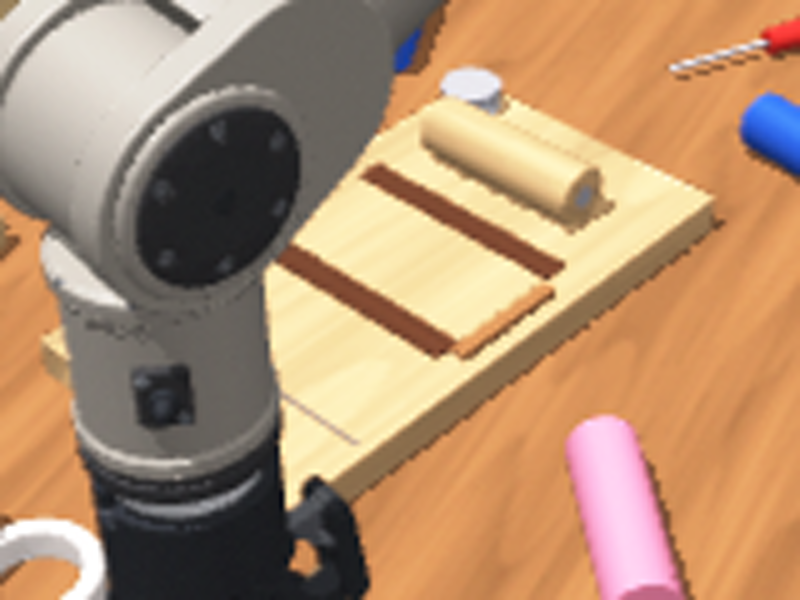

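Confirmed: the tan wooden roller lies on the panel at crop (550,300), on the tin's (-y) side. Next I fit the panel pose and height.

```bash
cat > fit.py <<'E'
from h import *
from scipy.optimize import least_squares
T=lambda c:((c[0]+.5)/4-.5+115,(c[1]+.5)/4-.5+125)
S=lambda c:((c[0]+.5)/5-.5+155,(c[1]+.5)/5-.5+165)
# params: px,py,yaw,h, ya,pa, yb,pb, yl, + camera small shift in world dx,dy for side
def W(p,x,y,z): c,s=np.cos(p[2]),np.sin(p[2]); return [p[0]+c*x-s*y,p[1]+s*x+c*y,p[3]+z]
def obs(p):
    o=[]
    A=lambda f,uv,x,y,z:o.append(proj(f,W(p,x,y,z))-np.array(uv))
    A('top0',T((143,26)),.13,.23,0);A('top0',T((712,184)),.13,-.23,0);A('top0',T((629,510)),-.13,-.23,0);A('top0',T((36,344)),-.13,.23,0)
    A('top0',T((358,125)),.1,p[4],p[5]);A('top0',T((507,169)),.1,p[6],p[7])
    A('top0',T((282,368)),-.1,p[4],p[5]);A('top0',T((436,411)),-.1,p[6],p[7])
    A('top0',T((230,62)),.12,p[8],0);A('top0',T((133,355)),-.12,p[8],0)
    A('side0',S((714,200)),-.13,-.23,0);A('side0',S((510,97)),.13,-.23,0)
    A('side0',S((552,270)),-.1,p[6],p[7]);A('side0',S((440,348)),-.1,p[4],p[5]);A('side0',S((357,443)),-.12,p[8],0)
    A('side0',S((374,172)),.1,p[6],p[7])
    return np.concatenate(o)
def res(p): return np.r_[obs(p),(p[5]-.003)/.0015*.5,(p[7]-.003)/.0015*.5,(p[3]-.026)/.006*.5]
if __name__=='__main__':
    s=least_squares(res,[.45,.05,-.25,.026,-.02,.003,.1,.003,.18],loss='soft_l1'); p=s.x
    print(p.round(4)); print(obs(p).reshape(-1,2).round(2).tolist()); np.save('p.npy',p)
    # roller: axis ends at z
    z=p[3]+.025
    c,sn=np.cos(p[2]),np.sin(p[2])
    def L(w): d=w[:2]-p[:2]; return np.array([c*d[0]+sn*d[1],-sn*d[0]+c*d[1]])
    # silhouette edges of top: fit cylinder
    for nm,uv in (('top upper L',T((549,196))),('top upper R',T((605,210))),('low L',T((497,390))),('low R',T((546,405)))):
        print(nm,L(onz('top0',uv,z)).round(4))
    print('cam local',L(-load('top0')[1].T@load('top0')[2]), 'side low end', L(onz('side0',S((584,194)),z)))
    print('tin',L(onz('top0',T((665,203)),p[3]+.023)),'pencil ends',L(onz('top0',T((275,383)),p[3]+.008)),L(onz('top0',T((403,420)),p[3]+.008)))
E
python3 fit.py
```

```text
[ 0.524   0.0437 -0.289   0.0257  0.0468  0.0038 -0.0734  0.0029  0.156 ]
[[0.36, -0.18], [1.07, -0.2], [-0.42, 0.35], [-0.4, -0.14], [0.2, -0.68], [0.6, -1.18], [-0.42, 0.67], [-0.2, 0.89], [0.39, 0.07], [0.01, 0.61], [-0.2, -0.18], [-7.93, -3.27], [0.59, 0.63], [0.99, 0.64], [-0.28, 1.05], [-1.55, -0.36]]
top upper L [ 0.0789 -0.1106]
top upper R [ 0.0801 -0.1539]
low L [-0.0725 -0.1137]
low R [-0.0734 -0.1513]
cam local [-0.22937966 -0.18135696] side low end [-0.07101456 -0.14135451]
tin [ 0.09815505 -0.19586552] pencil ends [-0.11028134  0.04703557] [-0.11085966 -0.05211014]
```

```bash
cat > g.py <<'E'
import sys
from h import *
from scipy.spatial.transform import Rotation as Q
p=np.load('p.npy'); c,s=np.cos(p[2]),np.sin(p[2]); 
def st():
    o=r.get_obs(); R=Q.from_rotvec(o['orientation']).as_matrix(); d=o['tcp_pos']-[p[0],p[1],p[3]]
    print('t',round(float(o['clock']),2),'local mm',(1000*np.array([c*d[0]+s*d[1],-s*d[0]+c*d[1],d[2]])).round(1),'F',o['contact_force'].round(2),'w',round(1000*float(o['grip_width']),1))
    return o,R
def to(x,y,z): # mm, panel-local, z above panel face
    o,R=st(); w=np.array([p[0]+c*x/1e3-s*y/1e3,p[1]+s*x/1e3+c*y/1e3,p[3]+z/1e3])
    D=np.array([[c,0,-s],[s,0,c],[0,-1,0]])
    print('shift',(1000*R.T@(w-o['tcp_pos'])).round(1),'turn deg',np.degrees(Q.from_matrix(R.T@D).as_rotvec()).round(2))
if __name__=='__main__': to(*map(float,sys.argv[1:4]))
E
python3 g.py 3 -132.5 150
```

```text
t 0.1 local mm [-368.6  472.2  204.7] F [ 0.1  -0.07 -0.31] w 85.3
shift [ 474.2   55.6 -528. ] turn deg [  0.09 -10.35  -0.  ]
```

Request:
drive_tool --pt "32 0 -35 0 -2 0 85" --pt "64 0 -71 0 -4 0 85" --pt "96 0 -106 0 -6 0 85" --pt "128 0 -142 0 -8 0 85" --pt "160 0 -178 0 -10.3 0 85"

```text
clock: 0.6
tcp_pos: [0.3675, 0.3681, 0.2304]
orientation: [-1.561, 0.227, -0.226]
contact_force: [0.1, -0.1, 0.4]
grip_width: 0.0848
```

```bash
python3 g.py 3 -132.5 150
```

```text
t 0.6 local mm [-242.4  266.3  204.7] F [ 0.11 -0.11  0.45] w 84.8
shift [ 245.2   55.5 -398.9] turn deg [ 0.13  0.04 -0.02]
```

Request:
drive_tool --pt "24 5 -40 0 0 0 85" --pt "48 11 -80 0 0 0 85" --pt "73 16 -120 0 0 0 85" --pt "98 22 -160 0 0 0 85" --pt "122 28 -200 0 0 0 85"

```text
clock: 1.1
tcp_pos: [0.4276, 0.1396, 0.2026]
orientation: [-1.561, 0.227, -0.226]
contact_force: [1.0, -0.9, 0.0]
grip_width: 0.0849
```

```bash
python3 g.py 3 -132.5 150
```

```text
t 1.1 local mm [-119.7   64.4  176.9] F [ 0.97 -0.9   0.02] w 84.9
shift [ 122.6   27.2 -196.9] turn deg [ 0.11  0.04 -0.01]
```

Request:
drive_tool --pt "24 5 -40 0 0 0 85" --pt "48 11 -80 0 0 0 85" --pt "73 16 -120 0 0 0 85" --pt "98 22 -160 0 0 0 85" --pt "122.6 27 -197 0 0 0 85"

```text
clock: 1.6
tcp_pos: [0.4889, -0.0863, 0.1757]
orientation: [-1.561, 0.227, -0.226]
contact_force: [0.4, 0.4, -0.1]
grip_width: 0.0853
```

```bash
python3 - <<'E'
from g import *
grab('side','s1'); grab('top','t1'); to(3,-132.5,100)
crop('s1',165,90,325,210,5,'s1c')
K,R,t=load('s1'); print(proj('s1',r.get_obs()['tcp_pos']))
E
```

```text
t 1.7 local mm [   5.  -138.8  149.9] F [0.14 0.79 0.41] w 85.1
shift [-2.1 49.8  6.5] turn deg [ 0.28 -0.49  0.04]
[256.13038285 169.14399076]
```

View pics/s1.png

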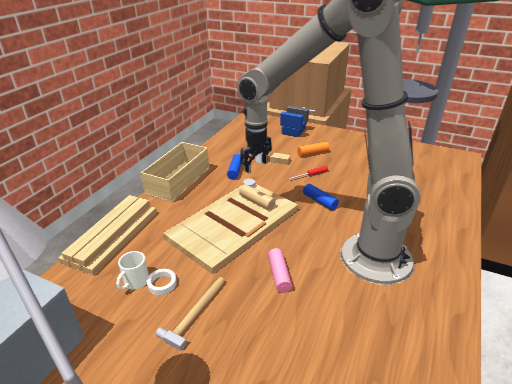

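View pics/t1.png

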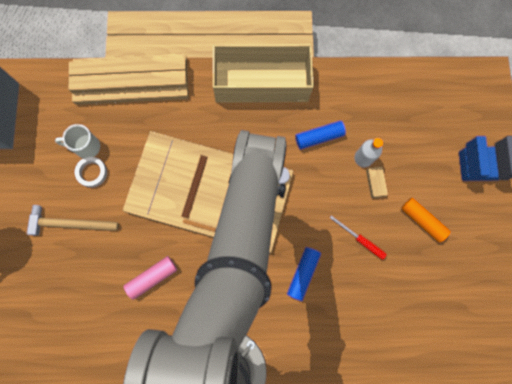

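The side view is now clear: panel corners near (165,237), (210,268) and (298,208), roller at (257,197). The clear view lets me refine the fit.

```bash
python3 - <<'E'
from g import *
crop('s1',160,175,305,275,5,'s1c')
E
```

```text
(no output)
```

View pics/s1c.png

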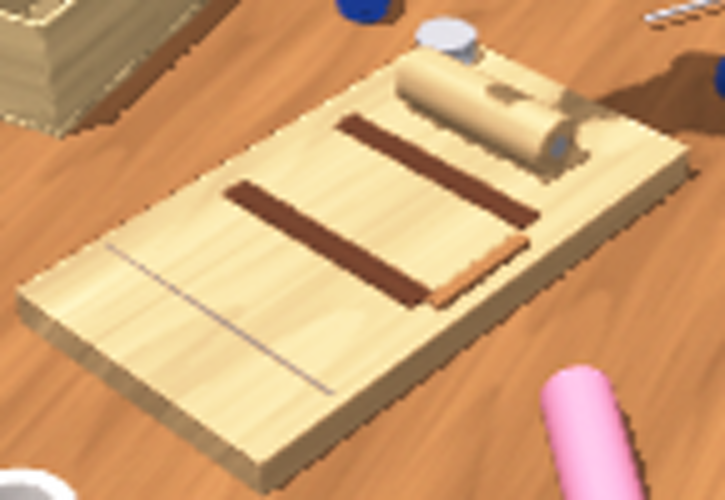

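```bash
cat > fit2.py <<'E'
import fit; from fit import *
S1=lambda c:((c[0]+.5)/5-.5+160,(c[1]+.5)/5-.5+175)
def obs2(p):
    o=[obs(p)[:20].reshape(-1,2)]
    def A(uv,x,y,z): o.append((proj('s1',W(p,x,y,z))+p[9:11]-np.array(S1(uv)))[None])
    A((17,291),.13,.23,0);A((262,466),-.13,.23,0);A((689,150),-.13,-.23,0)
    A((265,491),-.13,.23,-p[3]);A((688,177),-.13,-.23,-p[3]);A((22,313),.13,.23,-p[3])
    A((347,121),.1,p[6],p[7]);A((529,219),-.1,p[6],p[7]);A((236,189),.1,p[4],p[5]);A((416,298),-.1,p[4],p[5])
    A((108,244),.12,p[8],0);A((332,393),-.12,p[8],0)
    return np.concatenate(o).ravel()
f=lambda p:np.r_[obs2(p),(p[5]-.003)/.0015*.5,(p[7]-.003)/.0015*.5,(p[3]-.026)/.006*.3,p[9:]/1.]
s=least_squares(f,np.r_[np.load('p.npy')[:9],0,0],loss='soft_l1'); p=s.x
print(p.round(4)); print(obs2(p).reshape(-1,2).round(2).tolist()); np.save('p.npy',p)
c,sn=np.cos(p[2]),np.sin(p[2])
def L(w): d=w[:2]-p[:2]; return np.array([c*d[0]+sn*d[1],-sn*d[0]+c*d[1]])
z=p[3]+.025
for uv in ((549,196),(605,210),(497,390),(546,405)): print(L(onz('top0',T(uv),z)).round(4))
print('side near end centre',L(onz('s1',np.array(S1((560,148)))-p[9:11],z)))
E
python3 fit2.py; python3 g.py 3 -132 100
```

```text
[ 0.5245  0.0442 -0.2886  0.0246  0.0463  0.003  -0.0736  0.0029  0.1555
  0.5256 -0.4339]
[[0.27, -0.19], [0.87, -0.3], [-0.56, 0.18], [-0.44, -0.21], [0.25, -0.62], [0.5, -1.24], [-0.32, 0.65], [-0.25, 0.78], [0.43, 0.09], [0.11, 0.57], [-0.16, -0.24], [-0.01, -0.34], [0.14, -0.37], [-0.1, 0.02], [-0.01, -0.79], [-0.21, 0.52], [-0.76, -0.36], [0.57, 0.63], [-0.65, -0.38], [1.25, 0.58], [-0.48, 0.53], [0.19, 0.82]]
[ 0.0788 -0.1112]
[ 0.0799 -0.1545]
[-0.0728 -0.1142]
[-0.0737 -0.1518]
side near end centre [-0.07468843 -0.13607779]
t 1.7 local mm [   4.6 -139.4  151. ] F [0.14 0.79 0.41] w 85.1
shift [-1.7 51.   7.6] turn deg [ 0.28 -0.52  0.04]
```

Request:
drive_tool --pt "-1 30 5 0.2 -0.5 0 85" --pt "-1.5 60 7 0.2 -0.5 0 85" --pt "-1.5 80 7 0.2 -0.5 0 85" --pt "-1.5 90 7 0.2 -0.5 0 85" --pt "-1.5 90 7 0.2 -0.5 0 85"

```text
clock: 2.2
tcp_pos: [0.4889, -0.0835, 0.0846]
orientation: [-1.561, 0.228, -0.225]
contact_force: [-0.2, 0.5, -0.2]
grip_width: 0.085
```

```bash
python3 - <<'E'
from g import *
grab('side','s2'); to(3,-134,16); crop('s2',215,130,315,230,6,'s2c')
E
```

```text
t 2.25 local mm [   3.  -132.5   60.9] F [0.36 0.03 0.7 ] w 84.7
shift [-0.  44.9 -1.4] turn deg [ 0.09  0.   -0.  ]
```

View pics/s2c.png

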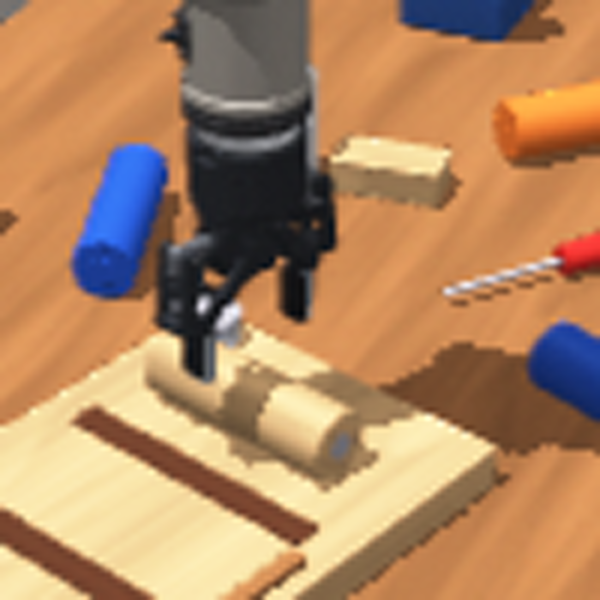

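The front fingertip is at (249,193) and the back one at (264,183), straddling the roller, whose near end is at (272,204). From those I work out the tip height.

```bash
python3 - <<'E'
from g import *
for y in (-132.5+46,-132.5-46):
  for z in (61,67,74):
    print(y,z,(proj('s2',[p[0]+c*.003-s*y/1e3,p[1]+s*.003+c*y/1e3,p[3]+z/1e3])+p[9:11]).round(1))
E
```

```text
-86.5 61 [247.9 194.4]
-86.5 67 [247.8 193.1]
-86.5 74 [247.8 191.6]
-178.5 61 [263.6 184.4]
-178.5 67 [263.6 183.2]
-178.5 74 [263.6 181.7]
```

Request:
drive_tool --pt "0 15 -1 0 0 0 85" --pt "0 30 -1 0 0 0 85" --pt "0 42 -1 0 0 0 85" --pt "0 46 -1 0 0 0 75" --pt "0 46 -1 0 0 0 70" --squeeze 20

```text
clock: 2.75
tcp_pos: [0.4894, -0.0848, 0.0396]
orientation: [-1.56, 0.227, -0.226]
contact_force: [-0.6, -0.1, -0.6]
grip_width: 0.0698
```

Request:
drive_tool --pt "0 0 0 0 0 0 66" --pt "0 0 0 0 0 0 62" --pt "0 0 0 0 0 0 62" --pt "0 0 0 0 0 0 62"

```text
clock: 3.15
tcp_pos: [0.4896, -0.0848, 0.0399]
orientation: [-1.56, 0.227, -0.227]
contact_force: [-0.4, -0.4, 0.3]
grip_width: 0.0621
```

```bash
python3 - <<'E'
from g import *
grab('side','s3'); to(3,-73.6,15); crop('s3',215,130,315,230,6,'s3c')
E
```

```text
t 3.2 local mm [   3.2 -133.5   15.2] F [-0.08  0.38 -0.32] w 62.5
shift [-0.2  0.1 59.9] turn deg [ 0.09 -0.    0.01]
```

View pics/s3c.png

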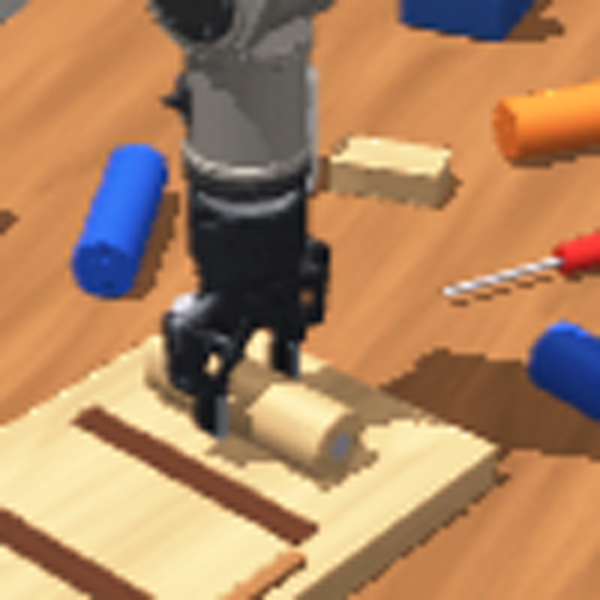

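The cage is around the roller and the tips are clear. I narrow it to 56 mm and roll forward.

Request:
drive_tool --pt "0 0 2 0 0 0 57" --pt "0 0 4 0 0 0 56" --pt "0 0 7 0 0 0 56" --pt "0 0 10 0 0 0 56" --pt "0 0 13 0 0 0 56"

```text
clock: 3.7
tcp_pos: [0.4934, -0.0719, 0.0398]
orientation: [-1.56, 0.226, -0.226]
contact_force: [-0.8, 0.4, 0.3]
grip_width: 0.0561
```

Request:
drive_tool --pt "0 0 4 0 0 0 56" --pt "0 0 8 0 0 0 56" --pt "0 0 12 0 0 0 56" --pt "0 0 15 0 0 0 56" --pt "0 0 18 0 0 0 56"

```text
clock: 4.2
tcp_pos: [0.4986, -0.0543, 0.0398]
orientation: [-1.56, 0.226, -0.226]
contact_force: [-0.3, -0.1, -0.5]
grip_width: 0.056
```

```bash
python3 - <<'E'
from g import *
grab('side','s4'); to(3,-73.6,15); crop('s4',215,130,315,230,6,'s4c')
E
```

```text
t 4.25 local mm [   3.2 -101.2   15.1] F [ 0.05  0.57 -0.08] w 55.7
shift [-0.1  0.1 27.6] turn deg [0.07 0.06 0.  ]
```

View pics/s4c.png

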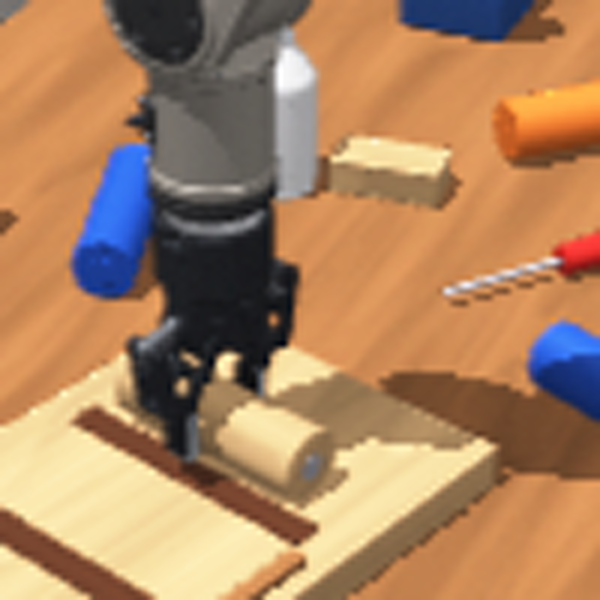

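Request:
drive_tool --pt "0 0 4 0 0 0 56" --pt "0 0 8 0 0 0 56" --pt "0 0 12 0 0 0 56" --pt "0 0 16 0 0 0 56" --pt "0 0 18 0 0 0 56"

```text
clock: 4.75
tcp_pos: [0.5039, -0.0366, 0.0398]
orientation: [-1.56, 0.226, -0.226]
contact_force: [-0.7, -0.1, 1.0]
grip_width: 0.0561
```

Request:
drive_tool --pt "0 0 3 0 0 0 56" --pt "0 0 6 0 0 0 56" --pt "0 0 9 0 0 0 56" --pt "0 0 11 0 0 0 56" --pt "0 0 11 0 0 0 56"

```text
clock: 5.25
tcp_pos: [0.5072, -0.0255, 0.0397]
orientation: [-1.56, 0.225, -0.225]
contact_force: [0.2, -0.3, -0.5]
grip_width: 0.0561
```

```bash
python3 - <<'E'
from g import *
grab('side','s5'); to(3,-73.6,15); crop('s5',215,130,315,230,6,'s5c')
E
```

```text
t 5.3 local mm [  3.2 -72.   15.1] F [-0.38 -0.28  0.38] w 55.9
shift [-0.2  0.1 -1.6] turn deg [0.07 0.06 0.01]
```

View pics/s5c.png

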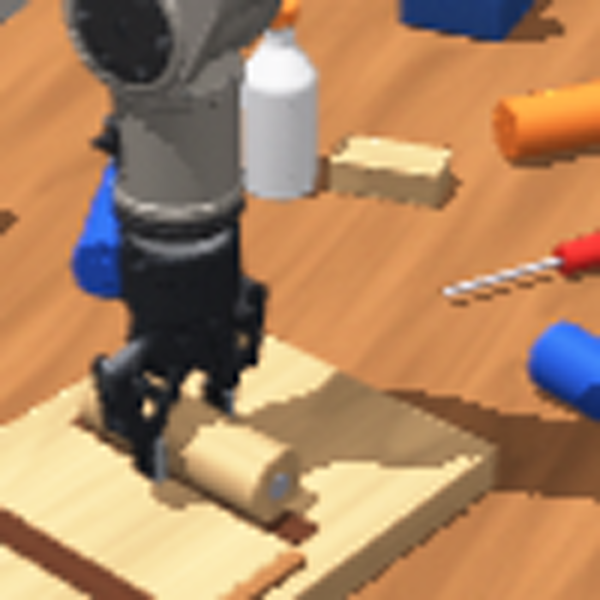

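The roller sits over the first inlay. I open slightly, rise, narrow the fingers to a cradle, and press.

Request:
drive_tool --pt "0 0 0 0 0 0 64" --pt "0 0 0 0 0 0 72" --pt "0 -20 0 0 0 0 72" --pt "0 -40 0 0 0 0 72" --pt "0 -58 0 0 0 0 60"

```text
clock: 5.8
tcp_pos: [0.507, -0.026, 0.0985]
orientation: [-1.56, 0.226, -0.226]
contact_force: [-0.6, 0.7, -0.1]
grip_width: 0.0607
```

Request:
drive_tool --pt "0 0 -1.5 0 0 0 40" --pt "0 0 -1.5 0 0 0 18" --pt "0 0 -1.5 0 0 0 18" --pt "0 0 -1.5 0 0 0 18" --pt "0 0 -1.5 0 0 0 18"

```text
clock: 6.3
tcp_pos: [0.5061, -0.0274, 0.0978]
orientation: [-1.561, 0.227, -0.225]
contact_force: [-0.2, -1.3, 0.1]
grip_width: 0.0184
```

```bash
python3 - <<'E'
from g import *
grab('side','s6'); to(3,-73.6,53); crop('s6',215,130,315,230,6,'s6c')
for i in range(4): print(r.get_obs()['contact_force'])
E
```

```text
t 6.35 local mm [  2.8 -73.8  73.3] F [-0.6   0.18 -1.  ] w 17.7
shift [ 0.2 20.3  0.2] turn deg [ 0.11  0.03 -0.05]
[-0.60408287  0.18186014 -0.99938243]
[-0.60408287  0.18186014 -0.99938243]
[-0.60408287  0.18186014 -0.99938243]
[-0.60408287  0.18186014 -0.99938243]
```

View pics/s6c.png

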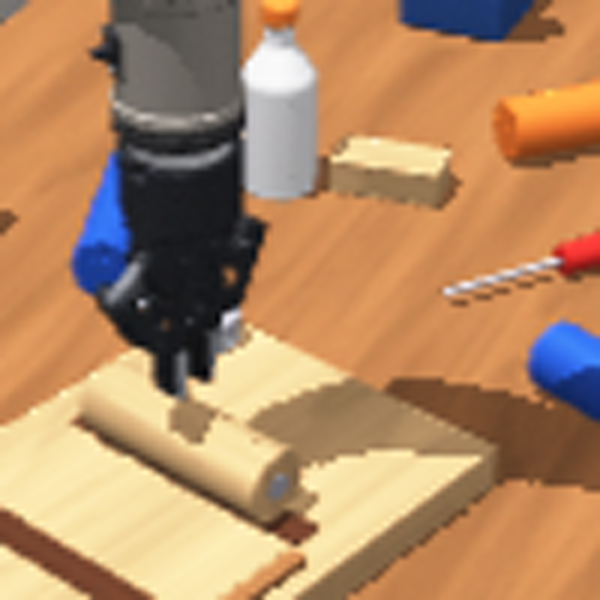

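Request:
drive_tool --pt "0 6 0 0 0 0 18" --pt "0 12 0 0 0 0 18" --pt "0 16 0 0 0 0 18" --pt "0 18 0 0 0 0 18" --pt "0 18 0 0 0 0 18"

```text
clock: 6.85
tcp_pos: [0.5061, -0.0269, 0.0798]
orientation: [-1.56, 0.227, -0.224]
contact_force: [-1.5, 2.3, 4.0]
grip_width: 0.0181
```

Request:
drive_tool --pt "0 0.5 0 0 0 0 18" --pt "0 1 0 0 0 0 18"

```text
clock: 7.05
tcp_pos: [0.5065, -0.0261, 0.0793]
orientation: [-1.559, 0.227, -0.224]
contact_force: [-3.3, 3.1, 12.0]
grip_width: 0.0178
```

Request:
drive_tool --pt "0 0.5 0 0 0 0 18" --pt "0 1 0 0 0 0 18"

```text
clock: 7.25
tcp_pos: [0.5067, -0.0252, 0.0791]
orientation: [-1.558, 0.226, -0.224]
contact_force: [-4.2, 2.7, 17.9]
grip_width: 0.0181
```

Request:
drive_tool --pt "0 0.5 0 0 0 0 18" --pt "0 0.8 0 0 0 0 18"

```text
clock: 7.45
tcp_pos: [0.5069, -0.0248, 0.0791]
orientation: [-1.557, 0.226, -0.223]
contact_force: [-4.6, 1.6, 16.4]
grip_width: 0.0179
```

```bash
python3 - <<'E'
from g import *
to(3,-73.6,53);d=grab('side','s7'); crop('s7',215,130,315,230,6,'s7c'); to(3,-73.6,53)
E
```

```text
t 7.45 local mm [  2.7 -71.1  54.4] F [-4.59  1.63 16.41] w 17.9
shift [ 0.3  1.4 -2.5] turn deg [-0.13  0.12 -0.12]
t 7.5 local mm [  2.7 -71.1  54.5] F [-3.61  1.55 15.14] w 18.4
shift [ 0.3  1.5 -2.5] turn deg [-0.13  0.12 -0.13]
```

View pics/s7c.png

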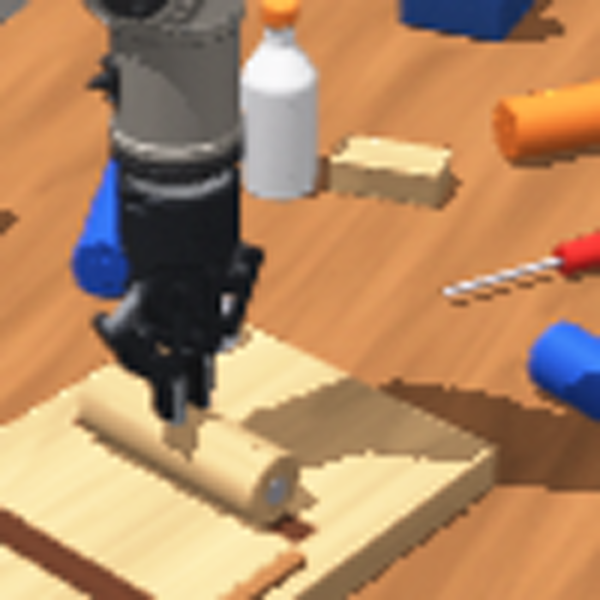

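Request:
drive_tool --pt "0 0.8 0 0 0 0 18" --pt "0 0.8 0 0 0 0 18"

```text
clock: 7.7
tcp_pos: [0.507, -0.0245, 0.0791]
orientation: [-1.556, 0.226, -0.223]
contact_force: [-3.5, 0.5, 13.9]
grip_width: 0.0182
```

Request:
drive_tool --pt "0 0.8 0 0 0 0 18" --pt "0 0.8 0 0 0 0 18" --pt "0 0.8 0 0 0 0 18"

```text
clock: 8.0
tcp_pos: [0.507, -0.0245, 0.0791]
orientation: [-1.555, 0.227, -0.223]
contact_force: [-4.0, 0.6, 13.7]
grip_width: 0.0178
```

```bash
python3 g.py 3 -71 53
```

```text
t 8.0 local mm [  2.7 -70.8  54.5] F [-3.97  0.57 13.71] w 17.8
shift [ 0.3  1.5 -0.2] turn deg [-0.22  0.1  -0.16]
```

Force holds at 14–18 N with the height constant at 79.1 mm, which looks like the hard stop. I bring the push to about 16 N and hold it for more than a second.

Request:
drive_tool --pt "0 0.95 0 0 0 0 18" --pt "0 0.95 0 0 0 0 18" --pt "0 0.95 0 0 0 0 18"

```text
clock: 8.3
tcp_pos: [0.507, -0.0244, 0.0791]
orientation: [-1.554, 0.227, -0.223]
contact_force: [-5.2, 0.5, 15.7]
grip_width: 0.0177
```

Request:
drive_tool --pt "0 0.95 0 0 0 0 18" --pt "0 0.95 0 0 0 0 18" --pt "0 0.95 0 0 0 0 18" --pt "0 0.95 0 0 0 0 18" --pt "0 0.95 0 0 0 0 18"

```text
clock: 8.8
tcp_pos: [0.507, -0.0244, 0.0791]
orientation: [-1.553, 0.227, -0.223]
contact_force: [-4.5, 0.2, 16.0]
grip_width: 0.0178
```

```bash
python3 - <<'E'
from g import *
st();d=grab('side','s8'); to(3,-70.8,53)
# subpixel track of roller near-end patch relative to static panel patch
for A in ('s6','s7'):
  a=cv2.cvtColor(cv2.imread(f'pics/{A}.png'),cv2.COLOR_BGR2GRAY).astype(np.float32);b=cv2.cvtColor(cv2.imread('pics/s8.png'),cv2.COLOR_BGR2GRAY).astype(np.float32)
  x,y=261,211
  w=cv2.createHanningWindow((18,18),cv2.CV_32F)
  f=lambda im:im[202:220,253:271]
  print(A,cv2.phaseCorrelate(f(a),f(b),w))
  W=lambda yy,z:proj('s8',[p[0]-c*.075-s*yy/1e3,p[1]-s*.075+c*yy/1e3,p[3]+z/1e3])
  print(W(-73,28),W(-71,28)-W(-73,28),W(-73,26)-W(-73,28))
E
```

```text
t 8.8 local mm [  2.8 -70.7  54.4] F [-4.53  0.22 15.99] w 17.8
t 8.85 local mm [  2.8 -70.7  54.4] F [-5.1   1.08 15.33] w 17.9
shift [ 0.2  1.4 -0.1] turn deg [-0.29  0.08 -0.19]
s6 ((0.06079295101478266, 0.4881120735596003), 1.1169109719770927)
[260.33067484 211.52212162] [-0.35228536  0.2436919 ] [-0.001738   0.4245348]
s7 ((-0.016056230550997697, -0.05441797284354877), 0.995147297595754)
[260.33067484 211.52212162] [-0.35228536  0.2436919 ] [-0.001738   0.4245348]
```

Request:
drive_tool --pt "0 0.95 0 0 0 0 18" --pt "0 0.95 0 0 0 0 18" --pt "0 0.95 0 0 0 0 18" --pt "0 0.95 0 0 0 0 18"

```text
clock: 9.25
tcp_pos: [0.507, -0.0244, 0.0791]
orientation: [-1.553, 0.228, -0.223]
contact_force: [-4.9, -0.2, 16.0]
grip_width: 0.0185
```

Request:
drive_tool --pt "0 -4 0 -0.3 0 -0.2 18" --pt "0 -14 0 -0.3 0 -0.2 18" --pt "0 -18 0 -0.3 0 -0.2 40" --pt "0 -18 0 -0.3 0 -0.2 60" --pt "0 -18 0 -0.3 0 -0.2 72"

```text
clock: 9.75
tcp_pos: [0.5071, -0.0245, 0.0971]
orientation: [-1.558, 0.225, -0.226]
contact_force: [-0.6, -0.6, 0.3]
grip_width: 0.061
```

```bash
python3 - <<'E'
from g import *
grab('side','s9');grab('top','t9'); to(3,-70.7,16); crop('s9',195,150,295,250,6,'s9c')
E
```

```text
t 9.85 local mm [  2.6 -70.9  72.2] F [ 0.7  -1.28  0.07] w 71.8
shift [ 0.4 56.2  0.1] turn deg [-0.02  0.06 -0.03]
```

View pics/s9c.png

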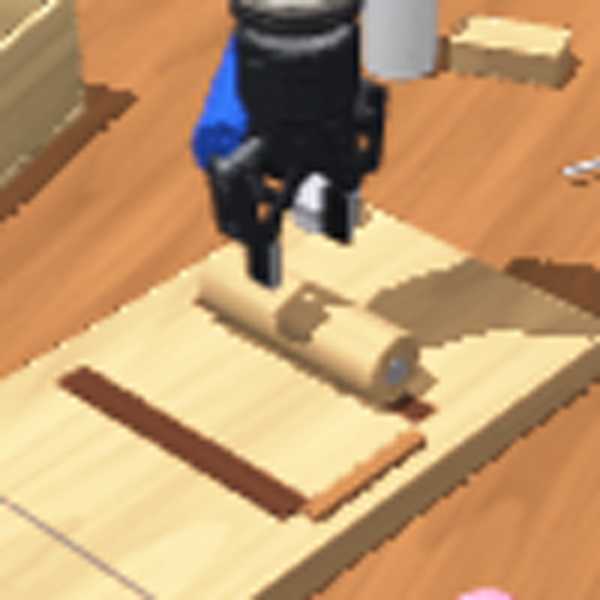

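Request:
drive_tool --pt "0 15 0 0 0 0 78" --pt "0 32 0 0 0 0 78" --pt "0 48 0 0 0 0 72" --pt "0 56 0 0 0 0 66" --pt "0 56 0 0 0 0 60"

```text
clock: 10.35
tcp_pos: [0.506, -0.0246, 0.0398]
orientation: [-1.559, 0.228, -0.223]
contact_force: [0.2, -0.1, 0.3]
grip_width: 0.06
```

Request:
drive_tool --pt "0 0 2 0 0 0 57" --pt "0 0 4 0 0 0 56" --pt "0 0 8 0 0 0 56" --pt "0 0 13 0 0 0 56" --pt "0 0 18 0 0 0 56"

```text
clock: 10.85
tcp_pos: [0.5114, -0.0066, 0.0401]
orientation: [-1.559, 0.227, -0.224]
contact_force: [-0.6, 1.0, -0.4]
grip_width: 0.0562
```

Request:
drive_tool --pt "0 0 5 0 0 0 56" --pt "0 0 10 0 0 0 56" --pt "0 0 15 0 0 0 56" --pt "0 0 20 0 0 0 56" --pt "0 0 25 0 0 0 56"

```text
clock: 11.35
tcp_pos: [0.5186, 0.0178, 0.04]
orientation: [-1.559, 0.227, -0.223]
contact_force: [-0.6, -0.4, -0.6]
grip_width: 0.0562
```

Request:
drive_tool --pt "0 0 5 0 0 0 56" --pt "0 0 10 0 0 0 56" --pt "0 0 15 0 0 0 56" --pt "0 0 20 0 0 0 56" --pt "0 0 25 0 0 0 56"

```text
clock: 11.85
tcp_pos: [0.5258, 0.0421, 0.04]
orientation: [-1.559, 0.227, -0.223]
contact_force: [-0.6, -0.1, 0.5]
grip_width: 0.0557
```

```bash
python3 - <<'E'
from g import *
grab('side','s10'); to(3,46.3,16); crop('s10',185,150,285,250,6,'s10c')
E
```

```text
t 11.9 local mm [ 1.8 -0.5 15.4] F [-0.36  0.41  0.28] w 56.2
shift [ 1.3 -0.6 46.8] turn deg [-0.02  0.14 -0.13]
```

View pics/s10c.png

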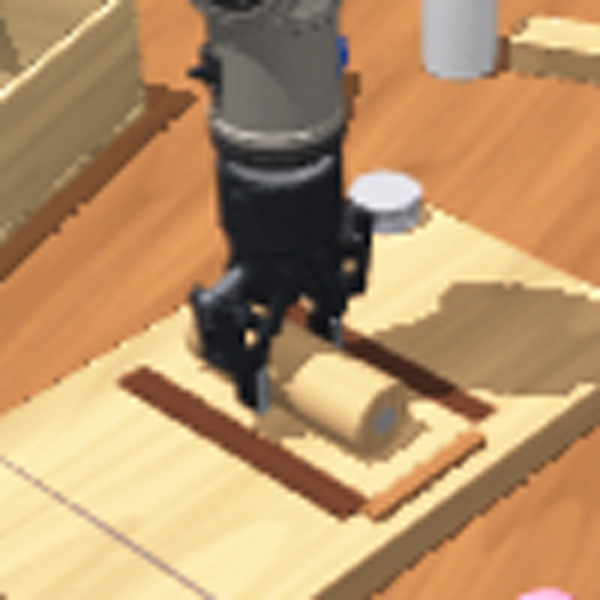

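The roller is between the inlays and still square. On to the second.

Request:
drive_tool --pt "0 -1 4 0 0 0 56" --pt "0 -1 8 0 0 0 56" --pt "0 -1 12 0 0 0 56" --pt "0 -1 16 0 0 0 56" --pt "0 -1 20 0 0 0 56"

```text
clock: 12.4
tcp_pos: [0.5318, 0.0627, 0.041]
orientation: [-1.558, 0.226, -0.223]
contact_force: [-0.2, 0.2, 0.1]
grip_width: 0.0563
```

Request:
drive_tool --pt "0 0 4 0 0 0 56" --pt "0 0 8 0 0 0 56" --pt "0 0 12 0 0 0 56" --pt "0 0 16 0 0 0 56" --pt "0 0 18 0 0 0 56"

```text
clock: 12.9
tcp_pos: [0.5367, 0.0787, 0.0411]
orientation: [-1.56, 0.228, -0.224]
contact_force: [-0.5, 0.7, 0.2]
grip_width: 0.0557
```

Request:
drive_tool --pt "0 0 3 0 0 0 56" --pt "0 0 6 0 0 0 56" --pt "0 0 9 0 0 0 56" --pt "0 0 10 0 0 0 56" --pt "0 0 10 0 0 0 56"

```text
clock: 13.4
tcp_pos: [0.5396, 0.0888, 0.041]
orientation: [-1.559, 0.227, -0.224]
contact_force: [0.9, -0.4, -1.0]
grip_width: 0.056
```

```bash
python3 - <<'E'
from g import *
grab('side','s11'); to(3,46.3,16); crop('s11',165,160,265,260,6,'s11c')
E
```

```text
t 13.45 local mm [ 1.8 46.8 16.4] F [-0.57 -0.49  0.31] w 55.6
shift [ 1.2  0.4 -0.5] turn deg [ 0.05  0.07 -0.13]
```

View pics/s11c.png

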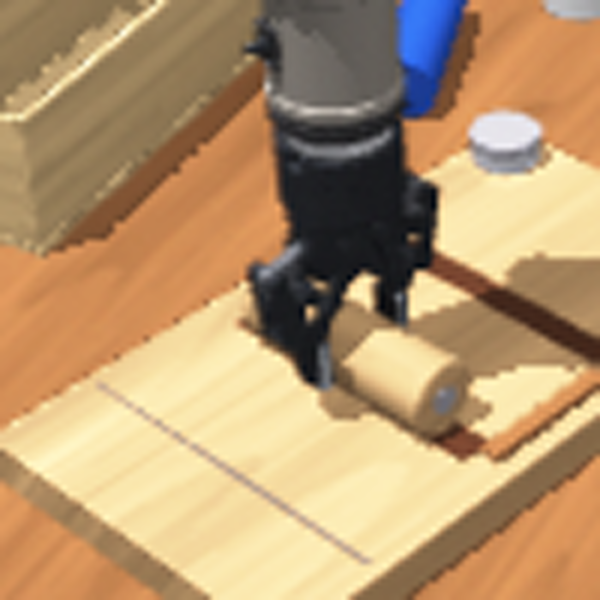

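The roller is on the second inlay: hub at crop (445,400), inlay end at (465,445). I rise and form the cradle.

Request:
drive_tool --pt "0 0 0 0 0 0 64" --pt "0 0 0 0 0 0 72" --pt "0 -20 0 0 0 0 72" --pt "0 -40 0 0 0 0 72" --pt "0 -56 0 0 0 0 60"

```text
clock: 13.95
tcp_pos: [0.5399, 0.0883, 0.0979]
orientation: [-1.559, 0.228, -0.224]
contact_force: [-0.1, -0.0, 0.0]
grip_width: 0.0604
```

Request:
drive_tool --pt "0 0 0 0 0 0 40" --pt "0 0 0 0 0 0 18" --pt "0 0 0 0 0 0 18" --pt "0 0 0 0 0 0 18" --pt "0 0 0 0 0 0 18"

```text
clock: 14.45
tcp_pos: [0.5394, 0.0882, 0.0972]
orientation: [-1.56, 0.228, -0.223]
contact_force: [0.4, 0.3, 0.2]
grip_width: 0.0179
```

```bash
python3 - <<'E'
from g import *
grab('side','s12'); to(2,46.6,58); crop('s12',165,160,265,260,6,'s12c')
E
```

```text
t 14.5 local mm [ 1.9 46.5 72.7] F [-0.19  0.38  0.16] w 18.0
shift [ 0.2 14.7  0.1] turn deg [ 0.08  0.04 -0.16]
```

View pics/s12c.png

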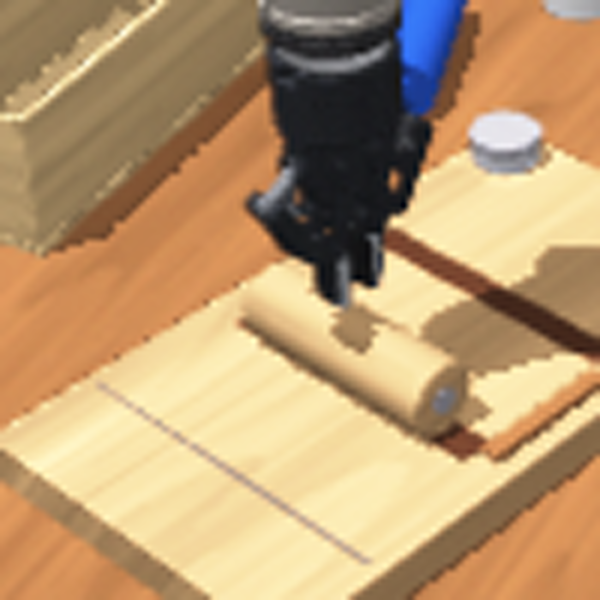

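Request:
drive_tool --pt "0 6 0 0 0 0 18" --pt "0 11 0 0 0 0 18" --pt "0 13.5 0 0 0 0 18" --pt "0 14.5 0 0 0 0 18"

```text
clock: 14.9
tcp_pos: [0.5392, 0.0881, 0.0822]
orientation: [-1.56, 0.229, -0.223]
contact_force: [0.4, 0.1, 0.1]
grip_width: 0.018
```

Request:
drive_tool --pt "0 0.5 0 0 0 0 18" --pt "0 1.0 0 0 0 0 18"

```text
clock: 15.1
tcp_pos: [0.5393, 0.0882, 0.0814]
orientation: [-1.56, 0.229, -0.223]
contact_force: [-1.5, 1.4, 2.8]
grip_width: 0.0183
```

Contact at about 81.5 mm. I take small steps and watch the force.

Request:
drive_tool --pt "0 0.5 0 0 0 0 18" --pt "0 0.5 0 0 0 0 18"

```text
clock: 15.3
tcp_pos: [0.5395, 0.0887, 0.0813]
orientation: [-1.559, 0.228, -0.223]
contact_force: [-1.4, 0.4, 4.3]
grip_width: 0.0183
```

Request:
drive_tool --pt "0 0.7 0 0 0 0 18" --pt "0 0.7 0 0 0 0 18"

```text
clock: 15.5
tcp_pos: [0.5397, 0.0892, 0.081]
orientation: [-1.559, 0.228, -0.223]
contact_force: [-1.1, 0.9, 4.9]
grip_width: 0.0177
```

Request:
drive_tool --pt "0 0.7 0 0 0 0 18" --pt "0 0.7 0 0 0 0 18"

```text
clock: 15.7
tcp_pos: [0.5399, 0.0898, 0.0807]
orientation: [-1.558, 0.227, -0.223]
contact_force: [-2.2, 1.5, 5.7]
grip_width: 0.0182
```

Request:
drive_tool --pt "0 0.7 0 0 0 0 18" --pt "0 0.7 0 0 0 0 18"

```text
clock: 15.9
tcp_pos: [0.5401, 0.0904, 0.0805]
orientation: [-1.557, 0.226, -0.223]
contact_force: [-1.7, 1.8, 6.1]
grip_width: 0.0176
```

Request:
drive_tool --pt "0 0.7 0 0 0 0 18" --pt "0 0.7 0 0 0 0 18"

```text
clock: 16.1
tcp_pos: [0.5402, 0.0908, 0.0803]
orientation: [-1.556, 0.226, -0.223]
contact_force: [-2.5, 1.2, 7.3]
grip_width: 0.018
```

```bash
python3 - <<'E'
from g import *
grab('side','s13'); to(2,46.5,55); crop('s13',165,160,265,260,6,'s13c')
E
```

```text
t 16.15 local mm [ 1.8 49.2 55.7] F [-2.66  2.07  6.8 ] w 18.0
shift [ 0.2  0.7 -2.7] turn deg [-0.15  0.15 -0.13]
```

View pics/s13c.png

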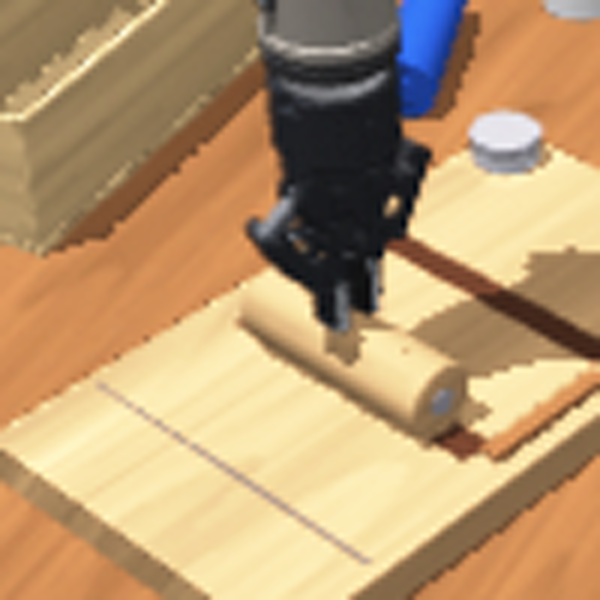

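Request:
drive_tool --pt "0 0.8 -0.2 0 0 0 18" --pt "0 0.8 -0.2 0 0 0 18"

```text
clock: 16.35
tcp_pos: [0.5403, 0.091, 0.0802]
orientation: [-1.555, 0.226, -0.223]
contact_force: [-3.2, 1.0, 10.1]
grip_width: 0.018
```

Request:
drive_tool --pt "0 0.8 -0.2 0 0 0 18" --pt "0 0.8 -0.2 0 0 0 18"

```text
clock: 16.55
tcp_pos: [0.5404, 0.0911, 0.0802]
orientation: [-1.555, 0.225, -0.223]
contact_force: [-2.4, 0.5, 10.1]
grip_width: 0.0181
```

Request:
drive_tool --pt "0 0.8 -0.2 0 0 0 18" --pt "0 0.8 -0.2 0 0 0 18"

```text
clock: 16.75
tcp_pos: [0.5404, 0.0911, 0.0802]
orientation: [-1.554, 0.225, -0.223]
contact_force: [-3.2, 1.0, 10.3]
grip_width: 0.0177
```

Request:
drive_tool --pt "0 1.0 0 0 0 0 18" --pt "0 1.0 0 0 0 0 18"

```text
clock: 16.95
tcp_pos: [0.5405, 0.0913, 0.0802]
orientation: [-1.553, 0.225, -0.223]
contact_force: [-3.5, 1.0, 12.6]
grip_width: 0.0178
```

Request:
drive_tool --pt "0 1.2 0 0 0 0 18" --pt "0 1.2 0 0 0 0 18"

```text
clock: 17.15
tcp_pos: [0.5405, 0.0914, 0.0801]
orientation: [-1.552, 0.225, -0.223]
contact_force: [-4.6, 0.5, 14.3]
grip_width: 0.0176
```

Request:
drive_tool --pt "0 1.2 0 0 0 0 18" --pt "0 1.2 0 0 0 0 18" --pt "0 1.2 0 0 0 0 18"

```text
clock: 17.45
tcp_pos: [0.5406, 0.0914, 0.0801]
orientation: [-1.552, 0.226, -0.223]
contact_force: [-5.2, 0.7, 14.9]
grip_width: 0.0181
```

```bash
python3 - <<'E'
from g import *
to(2,49,55); grab('side','s14')
g=lambda A:cv2.cvtColor(cv2.imread(f'pics/{A}.png'),cv2.COLOR_BGR2GRAY).astype(np.float32)
w=cv2.createHanningWindow((18,18),cv2.CV_32F)
W=lambda yy,z:proj('s8',[p[0]-c*.075-s*yy/1e3,p[1]-s*.075+c*yy/1e3,p[3]+z/1e3])
f=lambda im:im[218:236,229:247]
for A in('s12','s13'): print(A,W(46,28),cv2.phaseCorrelate(f(g(A)),f(g('s14')),w))
print(W(48,28)-W(46,28),W(46,26)-W(46,28))
E
```

```text
t 17.45 local mm [ 1.9 49.9 55.5] F [-5.18  0.71 14.93] w 18.1
shift [ 0.1  0.4 -0.9] turn deg [-0.41  0.14 -0.15]
s12 [238.30949938 226.7551764 ] ((-0.1788540742384619, -0.05395748300774983), 0.8605943252275019)
s13 [238.30949938 226.7551764 ] ((0.021414883017069286, 0.15468207033053716), 0.9657627778288759)
[-0.38948021  0.26942128] [0.01628053 0.43383063]
```

```bash
python3 - <<'E'
from h import *
def cr(fn,x0,y0,n=32,s=12): 
    im=cv2.imread(f'pics/{fn}.png')[y0:y0+n,x0:x0+n]; return cv2.resize(im,None,fx=s,fy=s,interpolation=cv2.INTER_CUBIC)
def pair(a,b,x,y,out):
    cv2.imwrite(out,np.hstack([cr(a,x,y),cr(b,x,y)]))
pair('s6','s8',244,194,'pics/pa.png'); pair('s12','s14',222,210,'pics/pb.png')
E
```

```text
(no output)
```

View pics/pa.png

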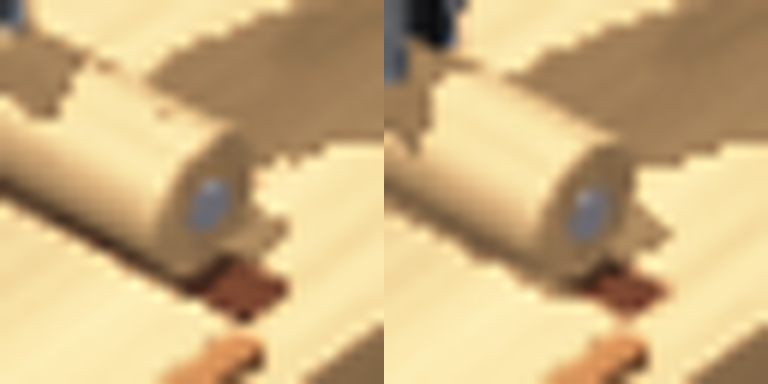

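View pics/pb.png

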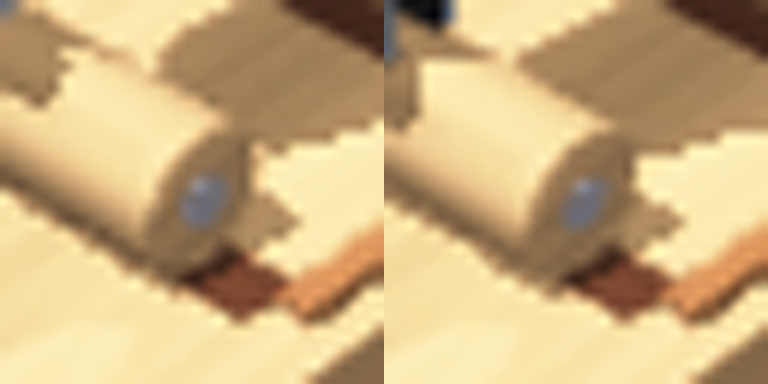

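Comparing crops: the first inlay's hub moved from (209,200) to (202,212), a clear sink of about 2–3 mm. On the second it moved from (205,198) to (198,201), which is only the y shift, so b may not have moved yet. I raise the push a little, staying below 20 N.

Request:
drive_tool --pt "0 1.35 -0.1 0 0 0 18" --pt "0 1.35 -0.1 0 0 0 18"

```text
clock: 17.7
tcp_pos: [0.5406, 0.0914, 0.0801]
orientation: [-1.551, 0.226, -0.223]
contact_force: [-5.6, 0.6, 15.9]
grip_width: 0.0182
```

Request:
drive_tool --pt "0 1.4 -0.1 0 0 0 18" --pt "0 1.4 -0.1 0 0 0 18" --pt "0 1.4 -0.1 0 0 0 18"

```text
clock: 18.0
tcp_pos: [0.5406, 0.0914, 0.0801]
orientation: [-1.55, 0.226, -0.223]
contact_force: [-5.2, -0.7, 17.2]
grip_width: 0.018
```

```bash
python3 g.py 2 48 55
```

```text
t 18.0 local mm [ 2.  49.9 55.4] F [-5.19 -0.68 17.19] w 18.0
shift [-0.   0.4 -1.9] turn deg [-0.51  0.12 -0.17]
```

Height stayed at 80.1 mm under 17 N for over a second. To settle whether b went down, I roll the roller clear and measure the strips in the images. I can roll back if needed.

Request:
drive_tool --pt "0 -4 0 -0.5 0 -0.2 18" --pt "0 -14 0 -0.5 0 -0.2 18" --pt "0 -18 0 -0.5 0 -0.2 40" --pt "0 -18 0 -0.5 0 -0.2 60" --pt "0 -18 0 -0.5 0 -0.2 76"

```text
clock: 18.5
tcp_pos: [0.5406, 0.0912, 0.098]
orientation: [-1.559, 0.224, -0.225]
contact_force: [0.2, -0.4, 0.0]
grip_width: 0.0612
```

Request:
drive_tool --pt "0 12 0 0 0 0 78" --pt "0 28 0 0 0 0 78" --pt "0 44 0 0 0 0 72" --pt "0 55 0 0 0 0 66" --pt "0 55 0 0 0 0 60"

```text
clock: 19.0
tcp_pos: [0.5391, 0.0908, 0.0409]
orientation: [-1.561, 0.227, -0.223]
contact_force: [0.0, -0.3, 0.2]
grip_width: 0.0603
```

Request:
drive_tool --pt "0 0 2 0 0 0 57" --pt "0 0 4 0 0 0 56" --pt "0 0 8 0 0 0 56" --pt "0 0 12 0 0 0 56" --pt "0 0 16 0 0 0 56"

```text
clock: 19.5
tcp_pos: [0.5441, 0.1069, 0.0413]
orientation: [-1.56, 0.226, -0.223]
contact_force: [0.3, 0.3, -0.9]
grip_width: 0.0564
```

Request:
drive_tool --pt "0 0 5 0 0 0 56" --pt "0 0 10 0 0 0 56" --pt "0 0 15 0 0 0 56" --pt "0 0 20 0 0 0 56" --pt "0 0 25 0 0 0 56"

```text
clock: 20.0
tcp_pos: [0.5512, 0.1313, 0.0412]
orientation: [-1.56, 0.226, -0.223]
contact_force: [-0.2, -0.0, 0.1]
grip_width: 0.0562
```

Request:
drive_tool --pt "0 0 5 0 0 0 56" --pt "0 0 10 0 0 0 56" --pt "0 0 14 0 0 0 56" --pt "0 0 17 0 0 0 56" --pt "0 0 18 0 0 0 56"

```text
clock: 20.5
tcp_pos: [0.5564, 0.149, 0.0412]
orientation: [-1.56, 0.226, -0.223]
contact_force: [-0.5, -0.3, 0.5]
grip_width: 0.0558
```

```bash
python3 - <<'E'
from g import *
grab('side','s16'); to(2,155.5,16); crop('s16',160,175,305,275,5,'s16c')
E
```

```text
t 20.55 local mm [  0.7 109.5  16.5] F [-0.83 -0.01  0.09] w 56.1
shift [ 1.4  0.4 46. ] turn deg [ 0.08  0.15 -0.11]
```

View pics/s16c.png

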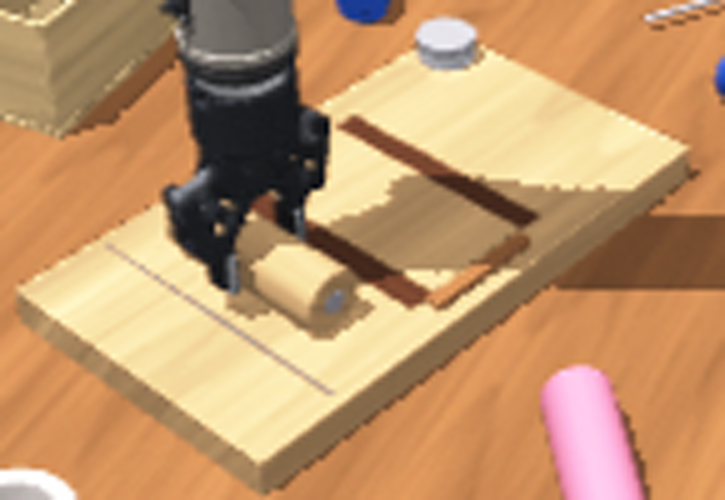

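The arm's shadow covers the strips. I park the tool where s1 was taken and compare with s1 directly.

Request:
drive_tool --pt "0 0 0 0 0 0 68" --pt "0 -10 0 0 0 0 80" --pt "0 -50 0 0 0 0 85" --pt "0 -95 0 0 0 0 85" --pt "0 -134 -15 0 0 0 85"

```text
clock: 21.05
tcp_pos: [0.553, 0.1363, 0.1778]
orientation: [-1.559, 0.223, -0.222]
contact_force: [0.0, 0.5, 0.3]
grip_width: 0.0852
```

Request:
drive_tool --pt "1 0 -45 0 0 0 85" --pt "2 0 -90 0 0 0 85" --pt "3 0 -135 0 0 0 85" --pt "4 0 -180 0 0 0 85" --pt "4 0 -228 0 0 0 85"

```text
clock: 21.55
tcp_pos: [0.4925, -0.0853, 0.1787]
orientation: [-1.558, 0.222, -0.223]
contact_force: [1.1, -0.3, 1.4]
grip_width: 0.0848
```

Request:
drive_tool --pt "0 0 -6 0 0 0 85" --pt "0 0 -6 0 0 0 85"

```text
clock: 21.75
tcp_pos: [0.4902, -0.0931, 0.1795]
orientation: [-1.558, 0.225, -0.227]
contact_force: [-0.4, 1.3, 0.1]
grip_width: 0.0851
```

```bash
python3 - <<'E'
from g import *
grab('side','s17'); to(2,109,75); crop('s17',160,175,305,275,5,'s17c')
E
```

```text
t 21.8 local mm [   6.3 -139.2  154.6] F [-0.    0.17  0.39] w 85.0
shift [ -3.4  80.1 248.1] turn deg [-0.12  0.22  0.06]
```

View pics/s17c.png

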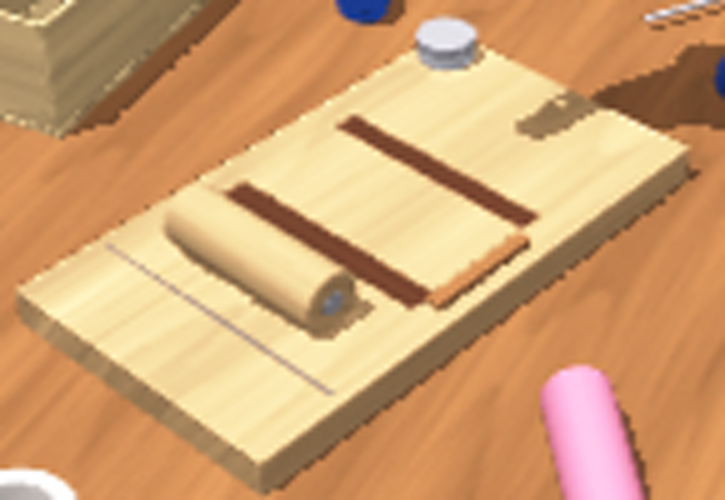

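```bash
cat > band.py <<'E'
from h import *
p=np.load('p.npy'); c,s=np.cos(p[2]),np.sin(p[2])
def P(x,y,z=.002): return proj('s1',[p[0]+c*x-s*y,p[1]+s*x+c*y,p[3]+z])+p[9:11]
def prof(fn,y0,x0,x1):
    g=cv2.imread(f'pics/{fn}.png').astype(np.float32)[:,:,1]
    xs=np.linspace(x0,x1,200); ts=np.arange(-.035,.0351,.0005)
    m=np.zeros((len(xs),len(ts)),np.float32)
    q=np.array([[P(x,y0+t) for t in ts] for x in xs],np.float32)
    m=cv2.remap(g,q[:,:,0],q[:,:,1],cv2.INTER_LINEAR); return ts,m.mean(0)
def edges(ts,v):
    hi1=v[:25].mean();hi2=v[-25:].mean();lo=v.min();o=[]
    k=np.argmin(v)
    L=(hi1+lo)/2;R=(hi2+lo)/2
    i=np.where(v[:k]>L)[0][-1]; a=ts[i]+(v[i]-L)/(v[i]-v[i+1])*.0005
    j=k+np.where(v[k:]>R)[0][0]; b=ts[j-1]+(R-v[j-1])/(v[j]-v[j-1])*.0005
    return (a*1e3).round(2),(b*1e3).round(2),hi1.round(),lo.round(),hi2.round()
if __name__=='__main__':
  for nm,y0,x0,x1,fs in (('a',p[6],-.09,.09,('s1','s16','s17')),('b far part',p[4],.06,.09,('s1','s10','s17')),('b near',p[4],-.09,-.065,('s1','s2','s10','s17')),('b mid',p[4],-.06,.06,('s1','s2','s3','s17'))):
    for f in fs: print(nm,f,edges(*prof(f,y0,x0,x1)))
E
python3 band.py
```

```text
a s1 (np.float64(-13.36), np.float64(11.75), np.float32(227.0), np.float32(70.0), np.float32(228.0))
a s16 (np.float64(-11.36), np.float64(9.98), np.float32(212.0), np.float32(58.0), np.float32(173.0))
a s17 (np.float64(-11.0), np.float64(10.15), np.float32(228.0), np.float32(71.0), np.float32(228.0))
b far part s1 (np.float64(-14.29), np.float64(11.72), np.float32(232.0), np.float32(69.0), np.float32(233.0))
b far part s10 (np.float64(-14.23), np.float64(11.7), np.float32(230.0), np.float32(70.0), np.float32(234.0))
b far part s17 (np.float64(-12.57), np.float64(11.23), np.float32(232.0), np.float32(70.0), np.float32(233.0))
b near s1 (np.float64(-14.2), np.float64(11.55), np.float32(233.0), np.float32(69.0), np.float32(227.0))
b near s2 (np.float64(-14.19), np.float64(11.55), np.float32(233.0), np.float32(69.0), np.float32(227.0))
b near s10 (np.float64(-14.11), np.float64(11.53), np.float32(231.0), np.float32(70.0), np.float32(228.0))
b near s17 (np.float64(-12.68), np.float64(10.22), np.float32(233.0), np.float32(70.0), np.float32(184.0))
b mid s1 (np.float64(-14.23), np.float64(11.7), np.float32(227.0), np.float32(69.0), np.float32(227.0))
b mid s2 (np.float64(-14.23), np.float64(11.69), np.float32(227.0), np.float32(69.0), np.float32(227.0))
b mid s3 (np.float64(-14.23), np.float64(11.7), np.float32(227.0), np.float32(69.0), np.float32(227.0))
b mid s17 (np.float64(-12.54), np.float64(10.84), np.float32(227.0), np.float32(70.0), np.float32(202.0))
```

Both strips sank: a's upper edge shifted 2.4 mm (about 2.5 mm down) and b's 1.65 mm (about 2 mm down). b held its height while the push rose from 10 to 17 N, so it is home. I return to the roller for the final roll.

```bash
python3 - <<'E'
from g import *
uv=np.array([(333+.5)/5-.5+160,(302+.5)/5-.5+175])-p[9:11]
w=onz('s17',uv,p[3]+.025); d=w[:2]-p[:2]; print(c*d[0]+s*d[1],-s*d[0]+c*d[1])
to(2,108,90)
E
```

```text
-0.0721968676480601 0.10659579959067675
t 21.8 local mm [   6.3 -139.2  154.6] F [-0.    0.17  0.39] w 85.0
shift [ -3.4  65.1 247.1] turn deg [-0.12  0.22  0.06]
```

Request:
drive_tool --pt "0 0 48 0 0 0 85" --pt "-1 0 96 0 0 0 85" --pt "-2 10 145 0 0.2 0 85" --pt "-3 30 195 0 0.2 0 85" --pt "-3.4 50 240 0 0.2 0 85"

```text
clock: 22.3
tcp_pos: [0.5548, 0.1427, 0.1309]
orientation: [-1.555, 0.221, -0.225]
contact_force: [0.3, -0.2, -0.5]
grip_width: 0.0848
```

```bash
python3 g.py 3 107.5 16
```

```text
t 22.3 local mm [  0.9 103.1 106.3] F [ 0.32 -0.19 -0.54] w 84.8
shift [ 1.9 90.3  4. ] turn deg [-0.24  0.25  0.1 ]
```

Request:
drive_tool --pt "1 20 4 -0.2 0.2 0 85" --pt "2 40 4 -0.2 0.2 0 85" --pt "2 60 4 -0.2 0.2 0 85" --pt "2 80 4 -0.2 0.2 0 85" --pt "2 90 4 -0.2 0.2 0 78"

```text
clock: 22.8
tcp_pos: [0.5567, 0.1489, 0.0392]
orientation: [-1.559, 0.224, -0.222]
contact_force: [-0.9, -0.0, -0.2]
grip_width: 0.078
```

Request:
drive_tool --pt "0 0 0 0 0 0 70" --pt "0 0 0 0 0 0 64" --pt "0 0 0 0 0 0 60" --pt "0 0 0 0 0 0 56" --pt "0 0 2 0 0 0 56"

```text
clock: 23.3
tcp_pos: [0.5577, 0.1506, 0.0399]
orientation: [-1.558, 0.223, -0.224]
contact_force: [0.3, 0.1, 0.2]
grip_width: 0.0561
```

```bash
python3 g.py 3 155.5 16
```

```text
t 23.3 local mm [  1.5 111.5  15.2] F [0.32 0.11 0.23] w 56.1
shift [ 1.7 -0.7 44. ] turn deg [-0.05  0.21  0.  ]
```

Request:
drive_tool --pt "0 0 4 0 0.2 0 56" --pt "0 0 9 0 0.2 0 56" --pt "0 0 14 0 0.2 0 56" --pt "0 0 19 0 0.2 0 56" --pt "0 0 24 0 0.2 0 56"

```text
clock: 23.8
tcp_pos: [0.5645, 0.1743, 0.0398]
orientation: [-1.558, 0.226, -0.226]
contact_force: [-0.2, -0.7, -0.4]
grip_width: 0.0558
```

Request:
drive_tool --pt "0 0 5 0 0 0 56" --pt "0 0 9 0 0 0 56" --pt "0 0 13 0 0 0 56" --pt "0 0 16 0 0 0 56" --pt "0 0 18 0 0 0 56"

```text
clock: 24.3
tcp_pos: [0.5697, 0.1919, 0.0398]
orientation: [-1.558, 0.226, -0.226]
contact_force: [-0.3, 0.3, -0.9]
grip_width: 0.056
```

```bash
python3 - <<'E'
from g import *
grab('side','s18'); to(3,155.5,16); crop('s18',150,175,250,275,6,'s18c')
E
```

```text
t 24.35 local mm [  1.2 154.8  15.2] F [-0.1   0.98 -0.8 ] w 56.0
shift [ 1.8 -0.8  0.7] turn deg [-0.06  0.05 -0.  ]
```

View pics/s18c.png

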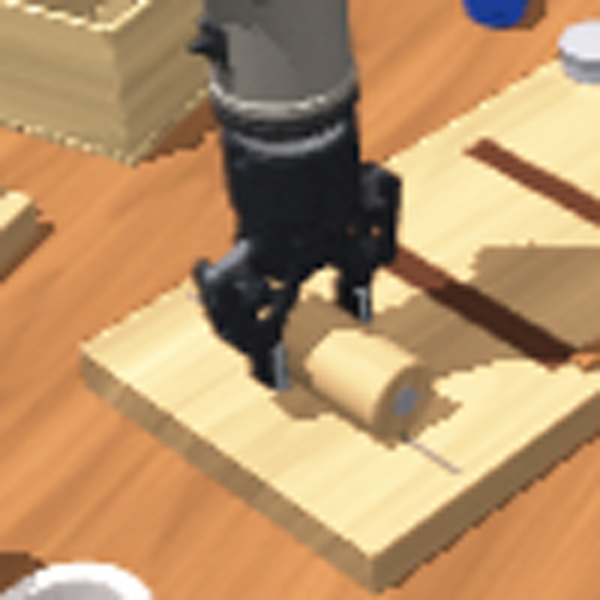

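The roller is over the line: hub at (405,400), the line emerging at (408,437). I let it settle, open and lift away.

Request:
drive_tool --pt "0 0 1.5 0 0 0 56" --pt "0 0 1.5 0 0 0 56" --pt "0 0 1.5 0 0 0 56" --pt "0 0 1.5 0 0 0 58" --pt "0 0 1.5 0 0 0 66"

```text
clock: 24.85
tcp_pos: [0.5702, 0.1935, 0.0399]
orientation: [-1.558, 0.226, -0.226]
contact_force: [0.0, 0.1, 0.7]
grip_width: 0.0657
```

Request:
drive_tool --pt "0 0 0 0 0 0 78" --pt "0 0 0 0 0 0 82" --pt "0 -25 0 0 0 0 82" --pt "0 -65 0 0 0 0 82" --pt "0 -110 0 0 0 0 82"

```text
clock: 25.35
tcp_pos: [0.5691, 0.1929, 0.15]
orientation: [-1.56, 0.228, -0.224]
contact_force: [0.9, 0.8, -0.6]
grip_width: 0.082
```

Request:
drive_tool --pt "0 -25 -40 0 0 0 82" --pt "0 -30 -85 0 0 0 82" --pt "0 -30 -130 0 0 0 82" --pt "0 -30 -175 0 0 0 82" --pt "0 -30 -220 0 0 0 82"

```text
clock: 25.85
tcp_pos: [0.506, -0.0196, 0.1806]
orientation: [-1.559, 0.227, -0.225]
contact_force: [1.0, -1.0, 0.4]
grip_width: 0.0821
```

Request:
drive_tool --pt "0 0 -30 0 0 0 82" --pt "0 0 -60 0 0 0 82" --pt "0 0 -75 0 0 0 82" --pt "0 0 -75 0 0 0 82"

```text
clock: 26.25
tcp_pos: [0.4838, -0.094, 0.1808]
orientation: [-1.559, 0.231, -0.228]
contact_force: [0.9, 0.1, 0.7]
grip_width: 0.0816
```

```bash
python3 - <<'E'
from g import *
grab('side','s19'); grab('top','t19'); to(3,155.5,16); crop('s19',150,175,250,275,6,'s19c'); crop('t19',115,125,305,260,4,'t19c')
E
python3 - <<'E'
import sys; sys.path.insert(0,'.')
import os; os.chdir('.')
from band import *
for nm,y0 in (('a',p[6]),('b',p[4])):
  for f in ('s1','s17','s19'): print(nm,f,edges(*prof(f,y0,-.08,.08)))
E
```

```text
t 26.35 local mm [   0.5 -140.8  156. ] F [ 0.19  0.57 -0.1 ] w 81.9
shift [  2.8 140.  296.3] turn deg [ 0.    0.03 -0.07]
a s1 (np.float64(-13.36), np.float64(11.72), np.float32(227.0), np.float32(70.0), np.float32(228.0))
a s17 (np.float64(-10.98), np.float64(10.17), np.float32(227.0), np.float32(71.0), np.float32(228.0))
a s19 (np.float64(-10.98), np.float64(10.17), np.float32(227.0), np.float32(71.0), np.float32(228.0))
b s1 (np.float64(-14.21), np.float64(11.65), np.float32(228.0), np.float32(69.0), np.float32(228.0))
b s17 (np.float64(-12.61), np.float64(10.69), np.float32(228.0), np.float32(70.0), np.float32(200.0))
b s19 (np.float64(-12.61), np.float64(11.46), np.float32(228.0), np.float32(70.0), np.float32(228.0))
```

View pics/s19c.png

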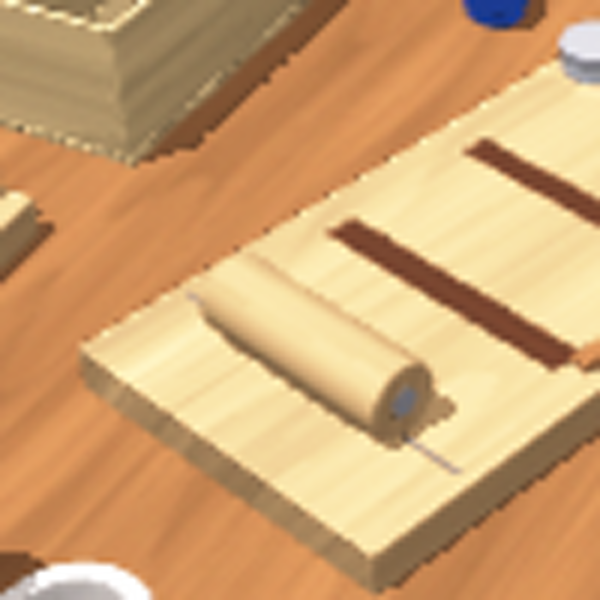

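View pics/t19c.png

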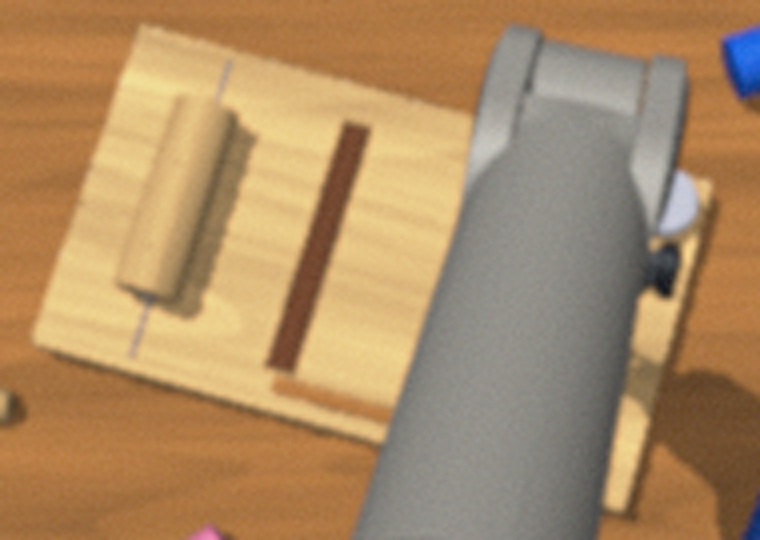

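```bash
python3 - <<'E'
from g import *
def L(w): d=w[:2]-p[:2]; return (1e3*np.array([c*d[0]+s*d[1],-s*d[0]+c*d[1]])).round(1)
T=lambda q:((q[0]+.5)/4-.5+115,(q[1]+.5)/4-.5+125)
for q in ((180,96),(236,112),(118,287),(168,302)): print(L(onz('t19',T(q),p[3]+.025)))
hub=(np.array((404,400))+.5)/6-.5+[150,175]; print('side hub',L(onz('s19',hub-p[9:11],p[3]+.025)))
print('line y',p[8]*1e3, 'cam local y', L(-load('t19')[1].T@load('t19')[2]))
a=cv2.imread('pics/s1.png');grab('side','s20');print(np.abs(cv2.imread('pics/s19.png').astype(int)[200:270,180:240]-cv2.imread('pics/s20.png').astype(int)[200:270,180:240]).max())
E
```

```text
[ 77.1 178.4]
[ 76.8 134. ]
[-75.3 176.6]
[-76.  137.6]
side hub [-71.6 150.4]
line y 155.5423511734175 cam local y [-229.8 -181.8]
3
```

```bash
python3 -c "
from bench import r
print(r.hand_in())"
```

```text
the job is handed in; nothing more can be done
None
```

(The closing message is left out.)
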